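# Clear the viewing card and aim the torch at it

### The arm

A 7-joint arm with a two-finger parallel gripper is mounted at the origin on the work surface. World frame = base frame: x ahead of the robot, y to its left, z up, the work surface at z = 0. Lengths are in m, angles in rad, forces in N, time in s.
With the tool pointing down it reaches from about 0.4 to 0.875 m from the base axis. Payload 19.3 kg.
Tool frame: the origin (TCP) lies on the centre line of the jaws, within the pads' length; the fingertips stand 14 mm ahead of it and the grasp point (between the pads) lies 5 mm behind it; y points along the fingers, x is the direction in which the jaws open and shut, and the axes are right-handed (so a half turn about y gives the same grasp; the last joint's range is limited). The gripper opens to 85 mm and grips with 20 to 120 N. Pads are 22 mm wide; open, the fingers measure 114 mm over their backs; the gripper's body (76 mm by 85 mm) begins 54 mm behind the grasp point. The pads swing forward as they close: fully open they stand 13 mm farther back than shut.
Start: joints at [-1.291, 0.521, -0.036, 1.599, 0.021, 1.021, -0.113], TCP at [0.214, 0.587, 0.245] pointing down, gripper open.
Joint ranges: [-2.91, 2.91], [-0.3, 2.13], [-1.5, 1.42], [0.17, 2.43], [-1.26, 4.41], [0.16, 1.93], [-2.52, 2.52]. Speed limits (rad/s): [1.89, 1.89, 2.39, 2.39, 3.01, 3.01, 3.01].

### API

Orientations are given as [roll, pitch, yaw] about the fixed x, y, z axes, in that order (R = Rz(yaw) Ry(pitch) Rx(roll)).
In Python, from workcell import monitor, grab_frame, workorder gives the robot as it stands.
- The arm moves only by the tool drive_tool, never from a script. Its argument "steps" is one flat list of numbers, 5 for each row, row after row: the finger opening in mm, from 0 to 85.4, then the shift along the world's x, y, z in mm, then the turn about the world's z in degrees. In form: [fingers, tx, ty, tz, twist, fingers, tx, ty, tz, twist, ...]. A call has exactly 5 rows; each row shifts and turns the commanded pose from where the row before left it; what a row does not reach is not made up. A row lasts 1/12 s, in which the tool goes at most 41.7 mm and 7.16 degrees, less where a joint would pass 70% of its speed; a pose out of reach is approached as far as the arm can. A call is refused whole if a number of a shift passes 41.7 or a number of a turn 7.16, either way. A call with a gripper value outside its range is refused whole. The fingers move at their own pace and stop on an object; "grip_force" is the grip in N (left out, the last holds). Time passes only in rows, so rows that do not move let the fingers close, or fill a call up. It gives the time, the measured TCP pose, the force and the opening at its end, in the units of the state.
- monitor.observe(): the state, without advancing time (a new reading comes with each control period).
- grab_frame(name): name is "side" or "top"; returns a dict with "frame" (480x640x3 uint8, red, green, blue), "vertical_fov" (degrees; the focal length in pixels is half the picture's height over the tangent of half this angle, whatever the lens; pixels are square), "cx", "cy" (the principal point, pixels), "xyz" and "orientation" of the camera in the world. Camera axes: x right, y down, z forward; pixel columns grow to the right and rows downward; lengths in m; the calibration is good to about 2 mm. A picture is of the moment at which its call begins. There is no depth.
- workorder.job_done(): hands the job in, once; it reports no verdict.
The state is a dict: "clock": time; "qpos": joint angles; "qd": joint speeds; "joint_efforts": joint torques, N m; "position": TCP position; "tool_rot": TCP orientation; "force": force on the tool from outside, world axes, zero at the start; "moment": the same for the moment, N m; "grip_width": finger opening in m.
Only numpy, scipy, OpenCV 4.12 (cv2) and the standard library are available. Lean on these libraries where they do the work, as an engineer would, in place of code of your own. Each camera call takes 0.05 s, during which the arm holds its last target. There are 200 camera calls.

### The job

Clear the white viewing card on the lab bench: sort the highlighter pen into the long pen tray, lying flat, and the rubber stopper into the round stopper dish. Then draw the hand torch out of the rack, tip it to a slant about halfway between upright and level, and keep it raised with its lens about 10 cm from the middle of the card and pointing at that middle; finish while still holding it there, steady, with the torch touching nothing else. Leave the test tubes in the rack, and the beaker, wash bottle, brass weight and petri dish where they stand.

Things in the scene. Friction and masses are not known exactly. Their poses are not given: they have to be found in the camera images.
- card: white paper viewing card stuck to the bench, 170 (x) by 220 (y) by 2 mm thick; origin under its centre. The highlighter and the stopper lie on it at the start, about 110 mm apart, on either half; which is where varies
- card_mid (a point): middle of the card's upper face; the torch is to point here
- highlighter: flat-barrelled highlighter pen of grey plastic with a black cap, lying flat, 115 (x, its length) by 24 (y) by 16 mm (z) plus a 2 mm clip on top, about 30 g; origin under its centre, at any yaw
- highlighter_mid (a point): centre of the highlighter, 8 mm above its underside
- stopper: black rubber stopper standing on its wide end, 34 mm diameter below tapering to 28 mm above, 30 mm high, about 30 g; origin under its centre, z up its axis
- stopper_mid (a point): centre of that stopper, 15 mm above its underside
- pen_tray: open plywood pen tray fixed to the bench, 120 (x) by 210 (y, its length) by 35 mm high outside, walls 5 mm and floor 5 mm thick; origin under its centre. A loose wooden ruler already lies in it along y, on its +x half (between 20 and 50 mm from the middle); it may be shifted
- stopper_dish: round white plastic dish fixed to the bench, 130 mm outer diameter, straight wall 4 mm thick, 40 mm high, floor 5 mm thick; origin under its centre. A spare stopper like the other already stands in it, 30 mm from the middle towards the dish's own +x; it may be shifted
- rack: grey plastic rack fixed to the bench, 225 (x) by 62 (y) by 70 mm high, with three round wells 31 mm wide and 60 mm deep (well floor 10 mm above the bench) in a row along its x, 70 mm apart, the middle one at its centre; origin under its centre. The torch stands in one well, glass test tubes in the other two
- torch: small unlit metal hand torch standing lens down in a well of the rack, 140 mm long, plain aluminium with two thin dark bands and a 12 mm dark tail cap: lens head 27 mm in diameter over the lowest 30 mm, narrowing to a straight 24 mm barrel from 38 mm up to the tail, about 130 g; origin at the middle of the lens, z along the torch from lens to tail, so it points along -z. Its upper 80 mm stand free of the rack
- tube_a: glass test tube standing in the rack, 25 mm in diameter with a 28 mm rim, 150 mm long; origin at its foot. To be left there
- tube_b: second test tube, the same
- beaker: glass beaker 70 mm wide, 90 mm high, beyond the card; origin under its centre. To be left alone
- wash_bottle: white plastic bottle 64 mm wide, 160 mm high, beyond the card; origin under its centre. To be left alone
- weight: brass weight with a button top, 32 mm wide, 44 mm high, on the robot's side of the card; origin under its centre. To be left alone
- petri: flat glass petri dish 60 mm wide, 12 mm high, on the robot's side of the card; origin under its centre. To be left alone

How it is judged:
On the way, in this order (a step that is already met when the one before it is completed fails the run):
1. the highlighter lies in the pen tray and the stopper is in the stopper dish, both let go (x of highlighter_mid in the frame of pen_tray between -0.05 and 0.05 m and y of highlighter_mid in the frame of pen_tray between -0.085 and 0.085 m and z of highlighter_mid in the frame of pen_tray between 0 and 0.026 m and horizontal distance between stopper_mid and stopper_dish below 0.055 m and z of stopper_mid in the frame of stopper_dish below 0.032 m and linear speed of each of highlighter, stopper below 0.05 m/s and contact force between the fingers and highlighter below 0.1 N and contact force between the fingers and stopper below 0.1 N), for 0.2 s.
2. the torch is held by the fingers with its lens above the rack's top, clear of the rack (contact force between the fingers and torch above 1 N and height (world z) of torch above 0.078 m and contact force between torch and rack below 0.2 N), for 0.1 s.
At the end, for the whole second after the job is handed in: Torch still in the fingers alone, tipped 30-60 deg from upright, lens down and over 45 mm up; card middle within 30 mm of its axis, 60-160 mm ahead of the lens. Highlighter flat in the pen tray, stopper in its dish, both let go. Bystanders upright, within 40 mm of their starts (all of step 1 and contact force between the fingers and torch above 1 N and height (world z) of torch above 0.045 m and contact force between torch and rack below 0.2 N and contact force between torch and card below 0.2 N and contact force between torch and pen_tray below 0.2 N and contact force between torch and stopper_dish below 0.2 N and contact force between torch and tube_a below 0.2 N and contact force between torch and tube_b below 0.2 N and contact force between torch and beaker below 0.2 N and contact force between torch and wash_bottle below 0.2 N and angle between torch's own z axis and vertical between 0.52 and 1.05 rad and x of card_mid in the frame of torch between -0.03 and 0.03 m and y of card_mid in the frame of torch between -0.03 and 0.03 m and z of card_mid in the frame of torch between -0.16 and -0.06 m and linear speed of torch below 0.03 m/s and angular speed of torch below 0.2 rad/s and distance of each of tube_a, tube_b, beaker, wash_bottle, weight, petri from where it was at the start of the episode below 0.04 m and angle between each of tube_a, tube_b, beaker, wash_bottle, weight, petri's own z axis and vertical below 0.3 rad); the arm keeps its last pose, push and grip.
It fails at once if a test tube is knocked over or shifted more than 40 mm (distance of any of tube_a, tube_b from where it was at the start of the episode above 0.04 m or angle between any of tube_a, tube_b's own z axis and vertical above 0.5 rad).
It fails at once if a beaker or wash bottle is knocked over or shifted more than 40 mm (distance of any of beaker, wash_bottle from where it was at the start of the episode above 0.04 m or angle between any of beaker, wash_bottle's own z axis and vertical above 0.5 rad).
It fails at once if a brass weight or petri dish is knocked over or shifted more than 40 mm (distance of any of weight, petri from where it was at the start of the episode above 0.04 m or angle between any of weight, petri's own z axis and vertical above 0.5 rad).
It also fails if it takes over 72 s, if anything falls off the work surface, if the arm or the gripper's body presses on something with over 40 N, if the wrist force passes 120 N, or if a joint passes its speed limit or range.

## Working session

There is one attempt and no reset: what is moved stays moved. The work goes in short steps, Python scripts to look and compute and a tool call to move; the robot and the scene stay as the last step left them, time stands still between calls to the robot, and variables do not carry over. Pictures are saved under pics/ and viewed, about 8 in all and at most 12, crops included, and the job is handed in when it is done.

Besides the shell and the picture viewer there is one more tool, called by a JSON object that holds its "method" and its "body". drive_tool: Moves the arm, as the interface text tells. Its arguments: {"type":"object","properties":{"steps":{"type":"array"},"grip_force":{"type":"number"}},"required":["steps"]}

```bash
mkdir -p pics; ls; cat > h.py <<'E'
import numpy as np, cv2
from scipy.spatial.transform import Rotation as Ro
from workcell import monitor, grab_frame, workorder
def cam(n,save=None):
    d=grab_frame(n)
    if save: cv2.imwrite(f'pics/{save}.png',d['frame'][:,:,::-1])
    return d
def K(d):
    o=np.array(d['orientation'],float)
    R=o if o.shape==(3,3) else (Ro.from_quat(o).as_matrix() if o.size==4 else Ro.from_euler('xyz',o).as_matrix())
    return 240/np.tan(np.radians(d['vertical_fov'])/2),R,np.array(d['xyz'])
def ray(d,u,v,z):
    f,R,p=K(d); r=R@np.array([(u-d['cx'])/f,(v-d['cy'])/f,1]); return p+r*(z-p[2])/r[2]
def proj(d,P):
    f,R,p=K(d); c=R.T@(np.array(P)-p); return d['cx']+f*c[0]/c[2],d['cy']+f*c[1]/c[2]
E
python3 - <<'E'
from h import *
for n in('top','side'):
    d=cam(n,n+'0'); print({k:v for k,v in d.items() if k!='frame'})
    np.save(n+'0',d,allow_pickle=True)
print(monitor.observe())
E
```

```text
pics
{'vertical_fov': 46.68544961092065, 'cx': 327.7849622854204, 'cy': 238.51458624673757, 'xyz': array([ 0.43352541, -0.01260488,  1.31513792]), 'orientation': array([-3.00824824,  0.01774122, -1.58880542])}
{'vertical_fov': 54.20837368382578, 'cx': 320.1898745055897, 'cy': 241.19651043271676, 'xyz': array([0.16643336, 0.56288575, 0.5032227 ]), 'orientation': array([-2.15875635,  0.00939968, -2.48659603])}
{'clock': 0.1, 'qpos': array([-1.29120704,  0.52193585, -0.03632978,  1.59993543,  0.02119828,
        1.02106753, -0.11280466]), 'qd': array([ 0.00107878, -0.00026081,  0.00091681, -0.00192557, -0.00072904,
       -0.00069667, -0.00067041]), 'joint_efforts': array([ 3.71495247e-03, -9.28481269e+01,  1.98411986e+00, -3.70537055e+01,
        1.82638684e-02,  5.28297693e-03, -3.10875976e-05]), 'position': array([0.21412237, 0.58688912, 0.24480038]), 'tool_rot': array([-1.57085919e+00,  9.59245657e-04,  1.22099222e+00]), 'force': array([ 0.23816714, -0.43800156, -0.08056735]), 'moment': array([-0.00676092, -0.0279111 , -0.0702453 ]), 'grip_width': 0.08532993966066627}
```

View pics/top0.png

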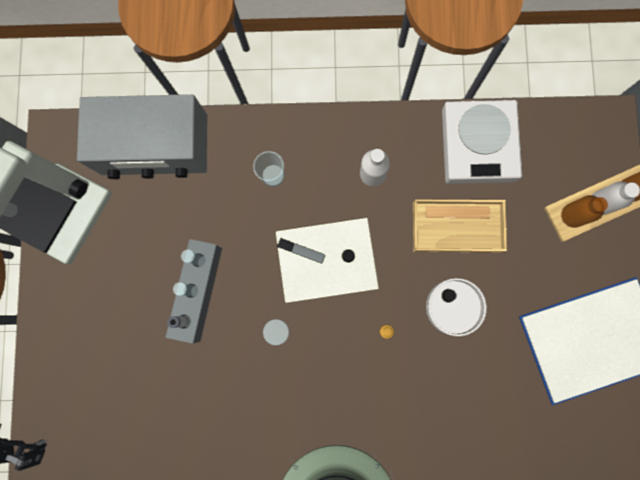

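View pics/side0.png

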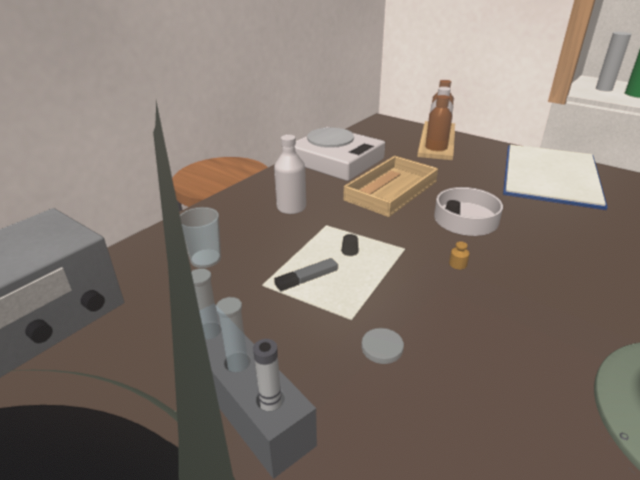

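```bash
python3 - <<'E'
from h import *
d=np.load('top0.npy',allow_pickle=True).item(); im=d['frame'].astype(int); hs=cv2.cvtColor(d['frame'],cv2.COLOR_RGB2HSV)
def box(m,x0,y0,x1,y1):
    z=np.zeros(m.shape,np.uint8); z[y0:y1,x0:x1]=m[y0:y1,x0:x1]*255
    c=max(cv2.findContours(z,0,1)[0],key=cv2.contourArea); r=cv2.minAreaRect(c); return cv2.boxPoints(r),r,cv2.contourArea(c)
V=im.max(2)
def show(n,m,b,z):
    p,r,a=box(m,*b); P=np.array([ray(d,*q,z)[:2] for q in p]); e=P[1]-P[0],P[2]-P[1]
    print(n,np.round(r[0],1),'ctr',P.mean(0).round(4),'sides',[(np.linalg.norm(x).round(3),np.degrees(np.arctan2(x[1],x[0])).round(1)) for x in e])
show('card',V>150,(265,205,390,310),.002)
show('stopper',V<60,(335,245,365,270),.02)
show('hl_all',V<150,(276,232,330,268),.014)
show('tray',(hs[...,1]>70)&(V>140),(405,190,515,260),.035)
show('dish',V>140,(415,270,500,345),.04)
show('spare',V<60,(435,280,465,310),.03)
show('weight',(hs[...,1]>120)&(V>110),(375,320,400,345),.03)
show('petri',(V>110),(255,312,295,350),.012)
show('rack',(hs[...,1]<60)&(V>75),(160,232,225,350),.07)
for n,u,v,z in [('tail',176,322,.15),('tubeA',186,256,.16),('tubeB',179,289,.16),('beaker',269,163,.09),('bottle',377,156,.16)]: print(n,ray(d,u,v,z).round(3))
a=cv2.resize(d['frame'][225:350,160:395],None,fx=3.4,fy=3.4,interpolation=2)
cv2.imwrite('pics/crop.png',a[:,:,::-1])
E
```

```text
card [326.1 259.8] ctr [0.56   0.0125] sides [(np.float64(0.226), np.float64(-82.6)), (np.float64(0.173), np.float64(-173.2))]
stopper [348.  255.5] ctr [ 0.5666 -0.0393] sides [(np.float64(0.023), np.float64(-91.1)), (np.float64(0.026), np.float64(178.6))]
hl_all [300.  252.5] ctr [0.5767 0.0734] sides [(np.float64(0.114), np.float64(-91.2)), (np.float64(0.069), np.float64(179.0))]
tray [459.5 225. ] ctr [ 0.6314 -0.2991] sides [(np.float64(0.216), np.float64(-91.2)), (np.float64(0.122), np.float64(176.5))]
dish [456.8 306.8] ctr [ 0.4434 -0.2826] sides [(np.float64(0.133), np.float64(-46.8)), (np.float64(0.131), np.float64(-137.2))]
spare [449.  295.5] ctr [ 0.4689 -0.2683] sides [(np.float64(0.027), np.float64(-91.1)), (np.float64(0.025), np.float64(177.2))]
weight [386.  331.5] ctr [ 0.3901 -0.1216] sides [(np.float64(0.032), np.float64(-91.0)), (np.float64(0.029), np.float64(178.1))]
petri [275. 332.] ctr [0.3929 0.1336] sides [(np.float64(0.061), np.float64(-91.0)), (np.float64(0.059), np.float64(179.5))]
rack [188.4 290.2] ctr [0.4917 0.3207] sides [(np.float64(0.231), np.float64(-12.9)), (np.float64(0.078), np.float64(-104.9))]
tail [0.421 0.324 0.15 ]
tubeA [0.558 0.303 0.16 ]
tubeB [0.489 0.317 0.16 ]
beaker [0.774 0.136 0.09 ]
bottle [ 0.764 -0.103  0.16 ]
```

View pics/crop.png

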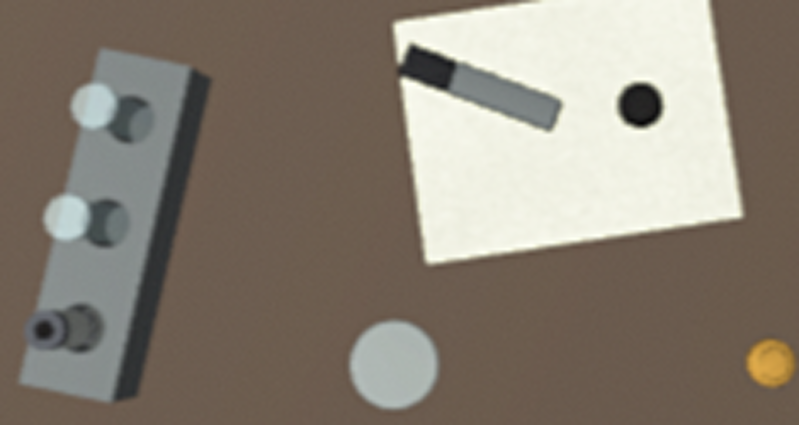

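```bash
python3 - <<'E'
from h import *
d=np.load('top0.npy',allow_pickle=True).item()
a=ray(d,160+406/3.4,225+60.5/3.4,.016);b=ray(d,160+556/3.4,225+115/3.4,.016)
print((a+b)/2,np.degrees(np.arctan2(*(a-b)[1::-1])),np.linalg.norm(a-b))
E
```

```text
[0.58034702 0.06986253 0.016     ] 68.85130288114556 0.11088811788764649
```

{"method": "drive_tool", "body": {"steps": [85,28,-40,0,-7,85,28,-40,0,-7,85,28,-40,0,-7,85,28,-40,0,-7,85,28,-40,0,-7]}}

```text
clock: 0.52
position: [0.3343, 0.4146, 0.2452]
tool_rot: [-1.571, 0.0, 0.604]
force: [0.7, 0.7, 0.8]
grip_width: 0.085
```

{"method": "drive_tool", "body": {"steps": [85,28,-40,0,-7,85,28,-40,0,-7,85,28,-40,0,-7,85,28,-40,0,-7,85,28,-40,0,-7]}}

```text
clock: 0.93
position: [0.4538, 0.2439, 0.2454]
tool_rot: [-1.571, -0.0, -0.007]
force: [-0.0, 0.3, -0.8]
grip_width: 0.0851
```

{"method": "drive_tool", "body": {"steps": [60,22,-30,0,-5,60,22,-30,0,-5,60,22,-30,0,-5,60,22,-30,0,-5.6,60,22,-30,-20,0]}}

```text
clock: 1.35
position: [0.5651, 0.0948, 0.2278]
tool_rot: [-1.568, -0.003, -0.367]
force: [0.2, 1.7, 1.3]
grip_width: 0.0601
```

{"method": "drive_tool", "body": {"steps": [60,16,-24,-20,0,60,0,0,-30,0,60,0,0,-30,0,60,0,0,0,0,60,0,0,0,0]}}

```text
clock: 1.77
position: [0.5782, 0.072, 0.145]
tool_rot: [-1.572, 0.002, -0.36]
force: [0.0, -0.4, 1.3]
grip_width: 0.0597
```

```bash
python3 - <<'E'
from h import *
s=monitor.observe(); print(s['position'],s['tool_rot'])
a=cam('top'); b=cam('side')
x=cv2.resize(a['frame'][200:320,260:400],(700,600)); y=cv2.resize(b['frame'][180:360,240:480],(700,525))
cv2.imwrite('pics/t1.png',x[:,:,::-1]); cv2.imwrite('pics/s1.png',y[:,:,::-1])
E
```

```text
[0.57817491 0.07201014 0.14501432] [-1.57244921  0.00222675 -0.36047862]
```

View pics/s1.png

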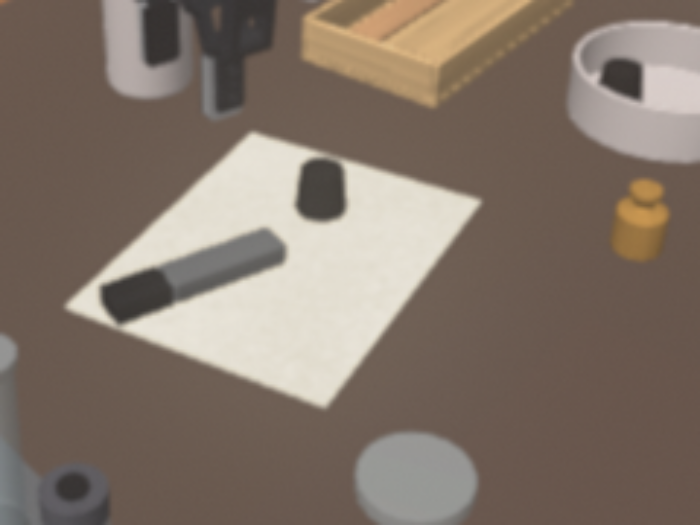

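{"method": "drive_tool", "body": {"steps": [50,2,-2,-30,-0.3,50,0,0,-30,0,50,0,0,-30,0,50,0,0,-25,0,50,0,0,-10,0]}}

```text
clock: 2.28
position: [0.5806, 0.0707, 0.0195]
tool_rot: [-1.571, 0.001, -0.365]
force: [-1.2, 0.1, -0.5]
grip_width: 0.0501
```

{"method": "drive_tool", "body": {"steps": [10,0,0,0,0,10,0,0,0,0,10,0,0,0,0,10,0,0,0,0,10,0,0,0,0], "grip_force": 40}}

```text
clock: 2.7
position: [0.582, 0.0705, 0.0225]
tool_rot: [-1.569, -0.002, -0.365]
force: [-2.2, 0.6, 11.4]
grip_width: 0.023
```

{"method": "drive_tool", "body": {"steps": [10,0,0,20,0,10,0,0,30,0,10,0,0,30,0,10,3,-33,10,2,10,3,-33,0,2]}}

```text
clock: 3.12
position: [0.5887, 0.0056, 0.1146]
tool_rot: [-1.568, -0.005, -0.29]
force: [1.2, -0.8, -0.0]
grip_width: 0.0223
```

{"method": "drive_tool", "body": {"steps": [10,3,-33,0,2,10,3,-33,0,2,10,3,-33,0,2,10,3,-33,0,2,10,3,-33,0,2]}}

```text
clock: 3.53
position: [0.6022, -0.1625, 0.112]
tool_rot: [-1.571, -0.002, -0.119]
force: [0.0, 0.3, -1.0]
grip_width: 0.0227
```

{"method": "drive_tool", "body": {"steps": [10,3,-33,0,2,10,3,-33,0,2,10,3,-33,0,2,10,3,-33,0,0,10,0,0,0,0]}}

```text
clock: 3.95
position: [0.6127, -0.3009, 0.1122]
tool_rot: [-1.576, -0.001, -0.023]
force: [0.2, -1.9, -0.0]
grip_width: 0.0228
```

```bash
python3 - <<'E'
from h import *
s=monitor.observe(); print(s['position'],s['tool_rot'])
a=cam('top'); b=cam('side')
x=cv2.resize(a['frame'][180:340,390:530],(525,600)); y=cv2.resize(b['frame'][110:290,310:550],(700,525))
cv2.imwrite('pics/t2.png',np.hstack([cv2.resize(x,(400,457)),cv2.resize(y,(400,300),).copy() if 0 else np.vstack([cv2.resize(y,(400,300)),np.zeros((157,400,3),np.uint8)])])[:,:,::-1])
E
```

```text
[ 0.61269931 -0.30087287  0.11222172] [-1.57555626e+00 -1.46215705e-03 -2.27726927e-02]
```

View pics/t2.png

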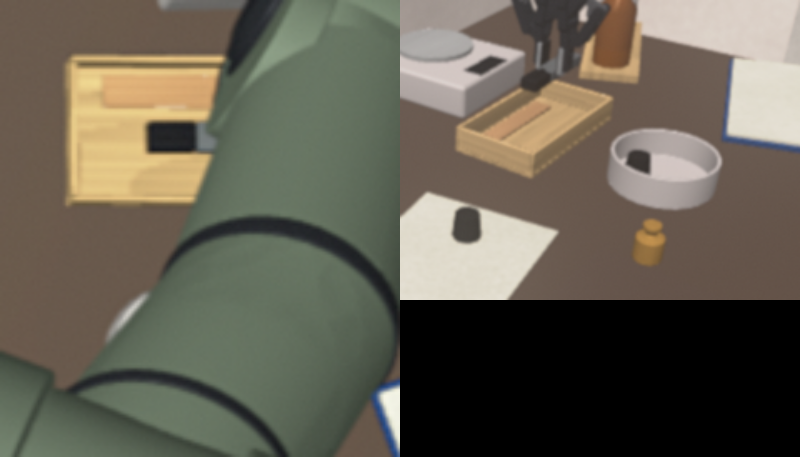

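{"method": "drive_tool", "body": {"steps": [10,0,0,-30,0,10,0,0,-30,0,10,0,0,-20,0,10,0,0,-4,0,10,0,0,0,0]}}

```text
clock: 4.47
position: [0.6137, -0.291, 0.0263]
tool_rot: [-1.57, 0.001, -0.015]
force: [0.6, -0.2, 0.5]
grip_width: 0.0228
```

{"method": "drive_tool", "body": {"steps": [34,0,0,0,0,34,0,0,0,0,34,0,0,0,0,34,0,0,15,0,34,0,0,30,0]}}

```text
clock: 4.88
position: [0.6124, -0.2919, 0.0703]
tool_rot: [-1.569, 0.004, -0.016]
force: [0.7, 0.2, 1.5]
grip_width: 0.0342
```

{"method": "drive_tool", "body": {"steps": [60,-4,26,30,0,60,-4,26,15,0,60,-5,26,0,0,60,-5,26,0,0,60,-5,26,0,0]}}

```text
clock: 5.3
position: [0.5909, -0.1616, 0.1185]
tool_rot: [-1.571, -0.002, -0.017]
force: [0.9, 0.8, 0.6]
grip_width: 0.0602
```

{"method": "drive_tool", "body": {"steps": [60,-5,26,0,0,60,-5,26,0,0,60,-5,26,0,0,60,-5,26,0,0,60,-4,26,0,0]}}

```text
clock: 5.72
position: [0.5667, -0.0316, 0.118]
tool_rot: [-1.57, -0.001, -0.017]
force: [-0.1, 0.6, -0.2]
grip_width: 0.0595
```

```bash
python3 - <<'E'
from h import *
s=monitor.observe(); print(s['position'],s['tool_rot'])
a=cam('top'); b=cam('side')
x=cv2.resize(a['frame'][180:340,390:530],(525,600)); y=cv2.resize(b['frame'][110:290,310:550],(700,525))
cv2.imwrite('pics/t3.png',np.hstack([cv2.resize(x,(400,457)),np.vstack([cv2.resize(y,(400,300)),np.zeros((157,400,3),np.uint8)])])[:,:,::-1])
E
```

```text
[ 0.56665622 -0.03155427  0.11803567] [-1.57041329e+00 -1.26064091e-03 -1.66328619e-02]
```

View pics/t3.png

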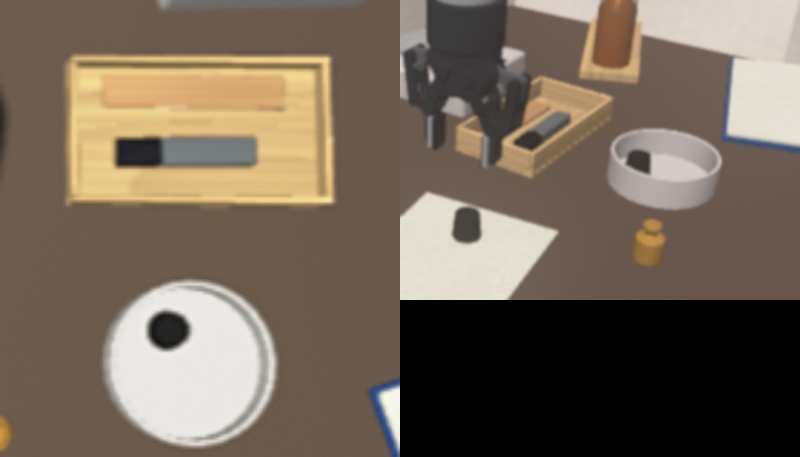

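{"method": "drive_tool", "body": {"steps": [60,0,-7,-25,0,60,0,0,-30,0,60,0,0,-30,0,60,0,0,-10,0,60,0,0,0,0]}}

```text
clock: 6.23
position: [0.5659, -0.0402, 0.0205]
tool_rot: [-1.571, 0.003, -0.017]
force: [-0.4, -0.3, 0.2]
grip_width: 0.0599
```

{"method": "drive_tool", "body": {"steps": [10,0,0,0,0,10,0,0,0,0,10,0,0,0,0,10,0,0,0,0,10,0,0,0,0]}}

```text
clock: 6.65
position: [0.5679, -0.04, 0.0237]
tool_rot: [-1.571, -0.003, -0.017]
force: [-2.4, -1.0, 11.3]
grip_width: 0.0297
```

{"method": "drive_tool", "body": {"steps": [10,0,0,20,0,10,0,0,40,0,10,0,0,38,0,10,-10,-18,10,-6,10,-13,-25,0,-6]}}

```text
clock: 7.07
position: [0.5464, -0.0814, 0.1342]
tool_rot: [-1.568, -0.007, -0.227]
force: [0.7, -0.4, -1.5]
grip_width: 0.0294
```

{"method": "drive_tool", "body": {"steps": [10,-13,-24,0,-6,10,-13,-24,0,-6,10,-13,-24,0,-6,10,-13,-24,0,-6,10,-13,-24,0,-6]}}

```text
clock: 7.48
position: [0.4786, -0.2038, 0.1311]
tool_rot: [-1.569, -0.002, -0.754]
force: [0.6, -1.3, -0.7]
grip_width: 0.0293
```

{"method": "drive_tool", "body": {"steps": [10,-13,-24,0,-6,10,-13,-24,0,-6,10,-13,-24,0,-5,10,-13,-18,0,0,10,0,0,0,0]}}

```text
clock: 7.9
position: [0.4246, -0.2965, 0.1312]
tool_rot: [-1.571, -0.002, -1.051]
force: [-0.8, -0.4, -0.3]
grip_width: 0.0295
```

```bash
python3 - <<'E'
from h import *
s=monitor.observe(); print(s['position'],s['tool_rot'],s['grip_width'])
a=cam('top'); b=cam('side')
x=cv2.resize(a['frame'][180:340,390:530],(525,600)); y=cv2.resize(b['frame'][110:290,310:550],(700,525))
cv2.imwrite('pics/t4.png',np.hstack([cv2.resize(x,(400,457)),np.vstack([cv2.resize(y,(400,300)),np.zeros((157,400,3),np.uint8)])])[:,:,::-1])
E
```

```text
[ 0.42458807 -0.29648591  0.13115188] [-1.57057042 -0.00230566 -1.05142547] 0.02950248515711018
```

View pics/t4.png

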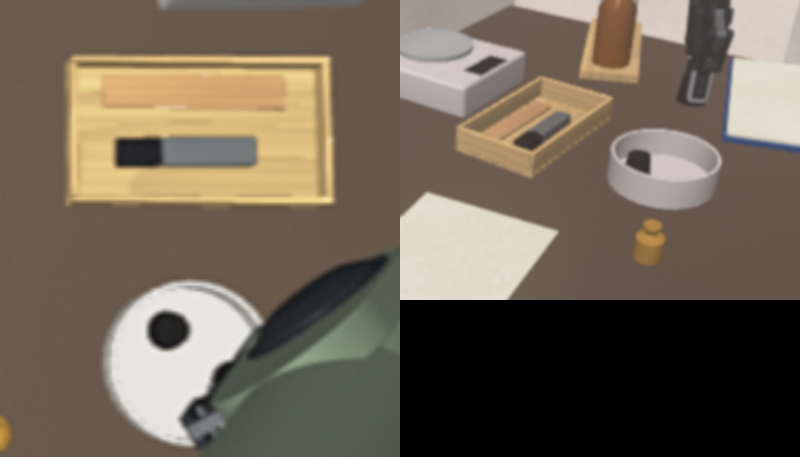

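{"method": "drive_tool", "body": {"steps": [10,2,4,-35,0,10,0,0,-35,0,10,0,0,-25,0,10,0,0,-6,0,10,0,0,0,0]}}

```text
clock: 8.42
position: [0.429, -0.2875, 0.0281]
tool_rot: [-1.571, 0.002, -1.045]
force: [-0.5, -0.8, 0.3]
grip_width: 0.0291
```

{"method": "drive_tool", "body": {"steps": [42,0,0,0,0,42,0,0,0,0,42,0,0,0,0,42,0,0,15,0,42,0,0,35,0]}}

```text
clock: 8.83
position: [0.4278, -0.2879, 0.0773]
tool_rot: [-1.573, 0.003, -1.046]
force: [-0.4, 1.3, 0.3]
grip_width: 0.0416
```

{"method": "drive_tool", "body": {"steps": [60,0,0,40,0,60,0,30,40,7,60,0,30,40,7,60,0,30,25,7,60,0,30,20,7]}}

```text
clock: 9.25
position: [0.4289, -0.178, 0.2328]
tool_rot: [-1.57, -0.003, -0.552]
force: [0.8, 0.7, 0.7]
grip_width: 0.0597
```

{"method": "drive_tool", "body": {"steps": [60,0,30,5,7,60,0,30,0,7,60,0,30,0,7,60,0,30,0,7,60,0,30,0,7]}}

```text
clock: 9.67
position: [0.4287, -0.0273, 0.2361]
tool_rot: [-1.571, -0.002, 0.06]
force: [0.8, -0.9, 0.2]
grip_width: 0.06
```

{"method": "drive_tool", "body": {"steps": [60,0,30,0,7,60,0,30,0,7,60,0,30,0,7,60,0,30,0,7,60,0,30,0,7]}}

```text
clock: 10.08
position: [0.4286, 0.1227, 0.2361]
tool_rot: [-1.571, -0.001, 0.67]
force: [1.2, -0.8, -0.7]
grip_width: 0.06
```

```bash
python3 - <<'E'
from h import *
s=monitor.observe(); print(s['position'],s['tool_rot'],s['grip_width'])
a=cam('top'); b=cam('side')
x=cv2.resize(a['frame'][180:340,390:530],(525,600)); y=cv2.resize(b['frame'][110:290,310:550],(700,525))
cv2.imwrite('pics/t5.png',np.hstack([cv2.resize(x,(400,457)),np.vstack([cv2.resize(y,(400,300)),np.zeros((157,400,3),np.uint8)])])[:,:,::-1])
E
```

```text
[0.42863782 0.12273851 0.23605602] [-1.57127676e+00 -1.28479196e-03  6.70334623e-01] 0.05997115716754118
```

View pics/t5.png

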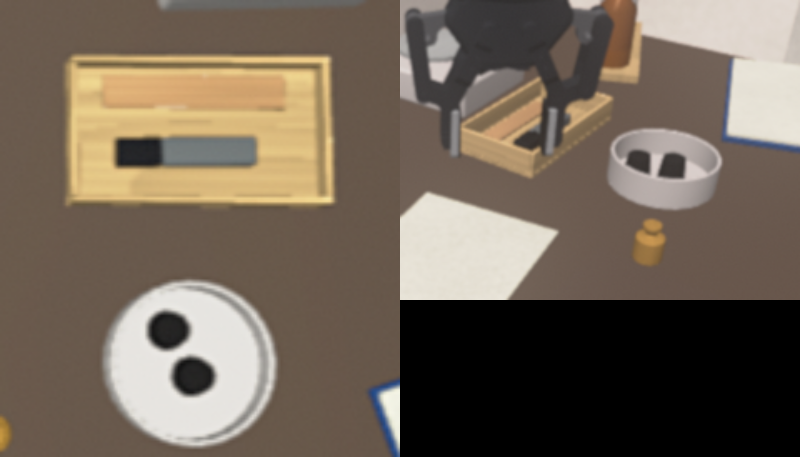

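```bash
python3 - <<'E'
from h import *
t=np.load('top0.npy',allow_pickle=True).item(); s=np.load('side0.npy',allow_pickle=True).item()
print(ray(t,173.5,321.8,.15),ray(s,265,349,.15),ray(t,187.4,256.2,.16),ray(t,179.4,289.1,.16))
P=(.42,.33,.15); print(proj(t,P),proj(s,P))
E
```

```text
[0.42175913 0.32971211 0.15      ] [0.41687059 0.33392969 0.15      ] [0.55744136 0.30008162 0.16      ] [0.48896713 0.31572096 0.16      ]
(np.float64(173.34635283174956), np.float64(322.6564819637298)) (np.float64(265.3959394608629), np.float64(345.32823866920955))
```

{"method": "drive_tool", "body": {"steps": [60,-2,30,0,6,60,-2,30,0,6,60,-2,30,0,6,60,-2,30,0,6,60,-2,30,0,6]}}

```text
clock: 10.6
position: [0.4187, 0.2722, 0.236]
tool_rot: [-1.572, -0.001, 1.192]
force: [0.8, 0.0, 0.0]
grip_width: 0.0601
```

{"method": "drive_tool", "body": {"steps": [60,0,30,0,5,60,0,14,0,0,60,0,0,0,0,60,0,0,0,0,60,0,0,0,0]}}

```text
clock: 11.02
position: [0.4191, 0.314, 0.2355]
tool_rot: [-1.571, 0.001, 1.273]
force: [1.0, -1.0, 0.1]
grip_width: 0.06
```

```bash
python3 - <<'E'
from h import *
s=monitor.observe(); print(s['position'],s['tool_rot'],s['grip_width'])
a=cam('top'); b=cam('side')
cv2.imwrite('pics/s6.png',cv2.resize(b['frame'][180:480,100:400],(600,600))[:,:,::-1])
E
```

```text
[0.41912611 0.31396403 0.23545541] [-1.57134342e+00  5.16097919e-04  1.27260764e+00] 0.059982457878814434
```

View pics/s6.png

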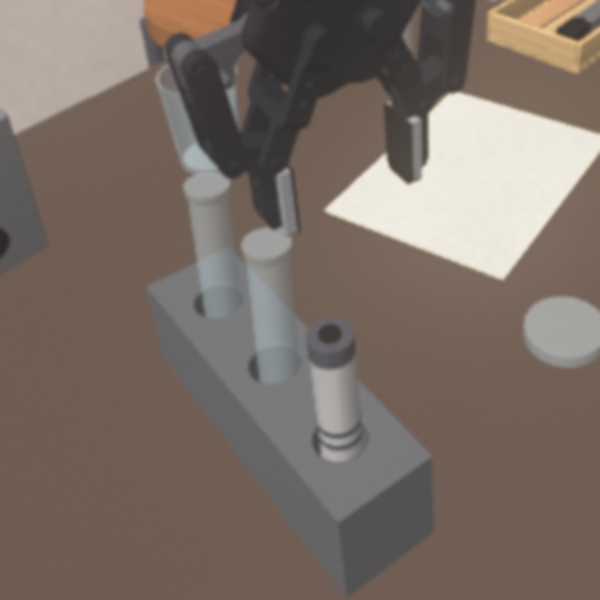

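{"method": "drive_tool", "body": {"steps": [60,1,17,-5,4,60,0,0,-30,0,60,0,0,-30,0,60,0,0,-30,0,60,0,0,-30,0]}}

```text
clock: 11.53
position: [0.4202, 0.3313, 0.1094]
tool_rot: [-1.572, -0.0, 1.343]
force: [0.3, -0.2, 0.3]
grip_width: 0.06
```

{"method": "drive_tool", "body": {"steps": [60,0,0,-10,0,60,0,0,0,0,15,0,0,0,0,15,0,0,0,0,15,0,0,0,0], "grip_force": 40}}

```text
clock: 11.95
position: [0.4206, 0.3327, 0.1019]
tool_rot: [-1.572, -0.002, 1.345]
force: [0.1, -0.6, -0.5]
grip_width: 0.0241
```

{"method": "drive_tool", "body": {"steps": [15,0,0,0,0,15,0,0,0,0,15,0,0,10,0,15,0,0,20,0,15,0,0,30,0]}}

```text
clock: 12.37
position: [0.4191, 0.3316, 0.1605]
tool_rot: [-1.569, 0.002, 1.345]
force: [0.2, -0.0, -1.8]
grip_width: 0.0225
```

{"method": "drive_tool", "body": {"steps": [15,0,0,30,0,15,0,0,30,0,15,0,0,0,0,15,0,0,0,0,15,0,0,0,0]}}

```text
clock: 12.78
position: [0.4197, 0.332, 0.2205]
tool_rot: [-1.571, -0.0, 1.345]
force: [-0.9, -0.0, -2.1]
grip_width: 0.0223
```

```bash
python3 - <<'E'
from h import *
s=monitor.observe(); print(s['position'],s['tool_rot'],s['grip_width'],s['force'])
b=cam('side')
cv2.imwrite('pics/s7.png',cv2.resize(b['frame'][130:480,60:410],(600,600))[:,:,::-1])
E
```

```text
[0.41967735 0.33203764 0.22051272] [-1.57103083e+00 -3.11969731e-04  1.34491466e+00] 0.022346380489669374 [-0.93396025 -0.04689158 -2.12364058]
```

View pics/s7.png

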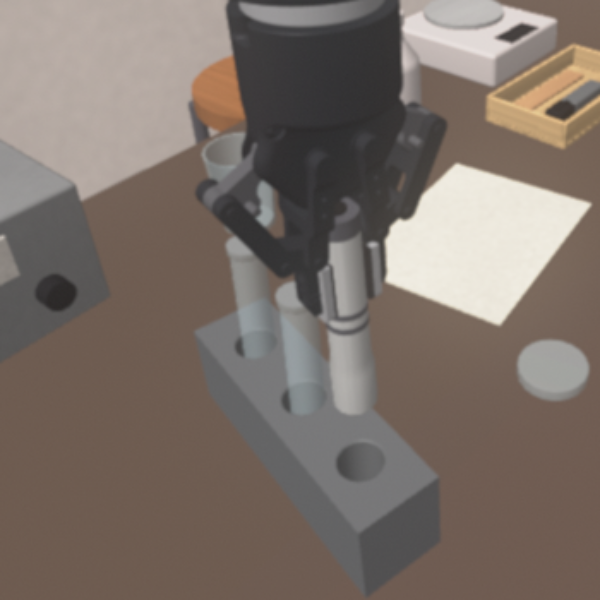

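{"method": "drive_tool", "body": {"steps": [15,0,-20,0,0,15,0,-30,0,-7,15,0,-30,0,-7,15,0,-30,0,-7,15,10,-30,0,-7]}}

```text
clock: 13.25
position: [0.4281, 0.1907, 0.2194]
tool_rot: [-1.57, 0.002, 0.851]
force: [1.7, 0.8, -1.0]
grip_width: 0.0221
```

{"method": "drive_tool", "body": {"steps": [15,18,-30,0,-7,15,18,-30,0,-7,15,18,-30,0,-7,15,18,-30,0,-7,15,18,-30,0,-7]}}

```text
clock: 13.67
position: [0.5199, 0.0405, 0.2194]
tool_rot: [-1.571, 0.002, 0.239]
force: [1.0, 0.4, -2.0]
grip_width: 0.0223
```

{"method": "drive_tool", "body": {"steps": [15,18,-30,0,-7,15,18,-30,0,-7,15,18,-30,0,0,15,18,-30,0,0,15,18,-30,0,0]}}

```text
clock: 14.08
position: [0.61, -0.1092, 0.2189]
tool_rot: [-1.571, 0.002, 0.001]
force: [0.7, 1.1, -1.5]
grip_width: 0.0226
```

{"method": "drive_tool", "body": {"steps": [15,5,-30,0,0,15,0,-12,0,0,15,0,0,0,0,15,0,0,0,0,15,0,0,0,0]}}

```text
clock: 14.5
position: [0.6146, -0.1486, 0.2195]
tool_rot: [-1.57, 0.001, 0.002]
force: [-0.6, 0.7, -1.7]
grip_width: 0.0224
```

{"method": "drive_tool", "body": {"steps": [15,0,0,-35,0,15,0,0,-35,0,15,0,0,-35,0,15,0,0,-16,0,15,0,0,0,0]}}

```text
clock: 14.92
position: [0.6129, -0.1476, 0.0954]
tool_rot: [-1.569, 0.006, 0.003]
force: [-0.3, 0.4, -1.5]
grip_width: 0.0227
```

{"method": "drive_tool", "body": {"steps": [15,0,-12,0,0,15,0,-12,0,0,15,0,-8,0,0,15,0,-8,0,0,15,0,-8,0,0], "grip_force": 25}}

```text
clock: 15.33
position: [0.6156, -0.1979, 0.1006]
tool_rot: [-1.57, -0.002, 0.001]
force: [0.6, 6.4, 0.2]
grip_width: 0.0221
```

{"method": "drive_tool", "body": {"steps": [15,0,-8,0,0,15,0,-8,0,0,15,0,-8,0,0,15,0,-8,0,0,15,0,-8,0,0]}}

```text
clock: 15.75
position: [0.6152, -0.2379, 0.1001]
tool_rot: [-1.57, -0.001, 0.001]
force: [-0.2, 4.9, -1.1]
grip_width: 0.0223
```

```bash
python3 - <<'E'
from h import *
s=monitor.observe(); print(s['position'],s['tool_rot'],s['grip_width'],s['force'])
b=cam('side')
cv2.imwrite('pics/s8.png',cv2.resize(b['frame'][60:300,260:500],(600,600))[:,:,::-1])
E
```

```text
[ 0.61518107 -0.23790586  0.10014103] [-1.56971105e+00 -9.35448999e-04  1.02121803e-03] 0.02226264365981453 [-0.19233536  4.85852455 -1.05771195]
```

View pics/s8.png

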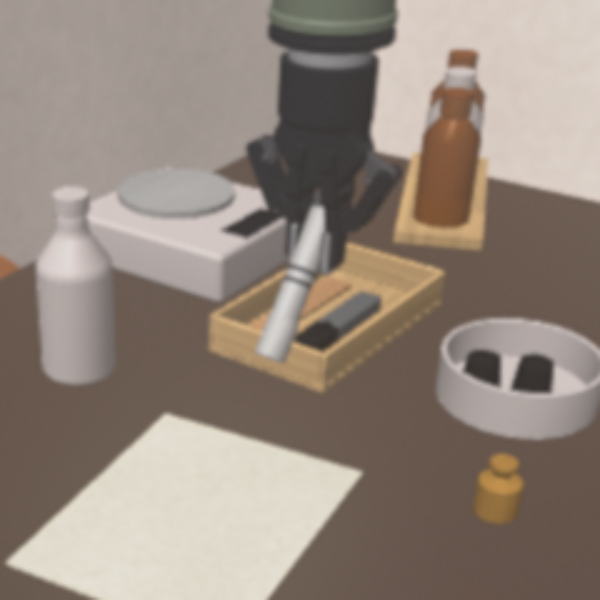

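```bash
cat > tilt.py <<'E'
from h import *
def onx(d,u,v,x):
    f,R,p=K(d); r=R@np.array([(u-d['cx'])/f,(v-d['cy'])/f,1]); return p+r*(x-p[0])/r[0]
E
python3 - <<'E'
from tilt import *
d=cam('side')
c=lambda u,v:onx(d,260+u/2.5,60+v/2.5,.6155)
L,B,T=c(272,354),c(300,274),c(317,208)
print(L,B,T,[np.degrees(np.arctan2(-(b-a)[1],(b-a)[2])) for a,b in((L,B),(L,T))])
E
```

```text
[ 0.6155     -0.18168797  0.02608177] [ 0.6155     -0.21949489  0.0850612 ] [ 0.6155     -0.24001395  0.13632523] [np.float64(32.66062749655437), np.float64(27.881758786000596)]
```

{"method": "drive_tool", "body": {"steps": [15,0,-4,-2,0,15,0,-4,-2,0,15,0,0,0,0,15,0,0,0,0,15,0,0,0,0]}}

```text
clock: 16.27
position: [0.6151, -0.2458, 0.0954]
tool_rot: [-1.571, -0.0, 0.001]
force: [0.5, 0.7, 3.7]
grip_width: 0.0223
```

{"method": "drive_tool", "body": {"steps": [15,0,0,0,0,15,0,0,0,0,15,0,0,20,0,15,0,0,20,0,15,0,0,0,0], "grip_force": 60}}

```text
clock: 16.68
position: [0.6159, -0.2469, 0.1384]
tool_rot: [-1.573, -0.003, 0.001]
force: [0.6, -0.7, -1.3]
grip_width: 0.0217
```

{"method": "drive_tool", "body": {"steps": [15,-10,20,0,0,15,-10,20,0,0,15,-10,20,0,0,15,-10,20,0,0,15,-10,20,0,0]}}

```text
clock: 17.1
position: [0.5639, -0.1451, 0.1348]
tool_rot: [-1.571, 0.001, 0.001]
force: [0.5, 0.5, -0.8]
grip_width: 0.0224
```

{"method": "drive_tool", "body": {"steps": [15,-5,12,0,0,15,0,8,0,0,15,0,0,0,0,15,0,0,0,0,15,0,0,0,0]}}

```text
clock: 17.52
position: [0.5603, -0.127, 0.1352]
tool_rot: [-1.572, -0.0, 0.0]
force: [0.2, 0.2, -1.4]
grip_width: 0.0218
```

```bash
python3 - <<'E'
from tilt import *
s=monitor.observe(); print(s['position'],s['tool_rot'],s['grip_width'],s['force'])
b=cam('side',"s9full"); np.save('s9',b,allow_pickle=True); t=cam('top','t9full')
cv2.imwrite('pics/s9.png',np.hstack([cv2.resize(b['frame'][110:310,270:470],(560,560)),cv2.resize(t['frame'][180:330,320:380],(224,560))])[:,:,::-1])
print(proj(b,s['position']+[0,0,.005]))
E
```

```text
[ 0.56026734 -0.12701148  0.13520599] [-1.57158584e+00 -2.86136819e-04  9.62915011e-05] 0.0217645893325785 [ 0.23856263  0.18241299 -1.36097088]
(np.float64(381.2030704703119), np.float64(167.02771857617466))
```

View pics/s9.png

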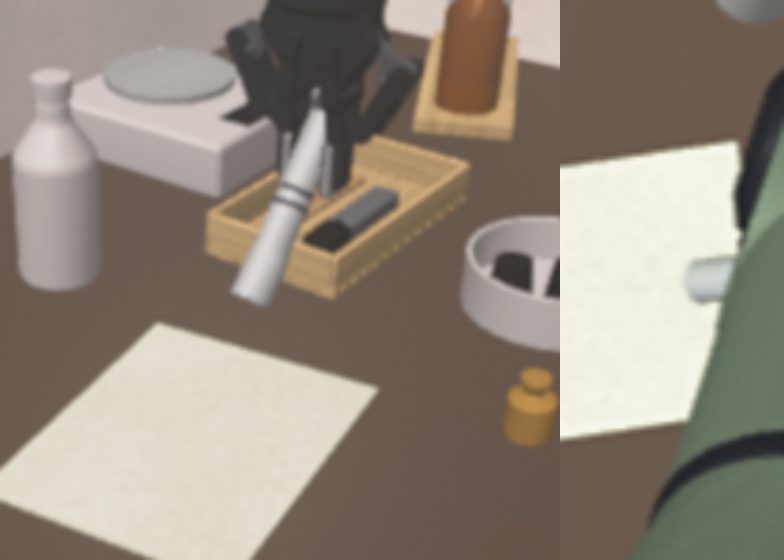

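```bash
python3 - <<'E'
from tilt import *
d=np.load('s9.npy',allow_pickle=True).item(); t=np.load('top0.npy',allow_pickle=True).item()
G=np.array([.560,-.127,.140]); 
c=lambda u,v:onx(d,270+u/2.8,110+v/2.8,.560)
L,B=c(253,297),c(292,195)
v=G-L; print(L,B,np.linalg.norm(v),np.degrees(np.arctan2(-v[1],v[2])),'LB',np.degrees(np.arctan2(-(B-L)[1],(B-L)[2])))
print('top lens leftmost, z~.075',ray(t,354.8,255,.075))
C=np.array([.56,.0125,.002])
for th in (35,40,45,50):
    a=np.radians(th); u=np.array([0,-np.sin(a),np.cos(a)])  # lens->tail
    l=G-.095*u; q=C-l; print(th,proj(d,l),l.round(3),'z',q@u,'off',np.linalg.norm(q-(q@u)*u))
E
```

```text
[ 0.56       -0.06285698  0.06693462] [ 0.56       -0.10460647  0.12371946] 0.09722590228250629 41.27942098642838 LB 36.32415922008635
top lens leftmost, z~.075 [ 0.56179765 -0.05342484  0.075     ]
35 (np.float64(363.1586366818586), np.float64(216.14982156186156)) [ 0.56  -0.073  0.062] z -0.0980568949828518 off 0.03511816196186998
40 (np.float64(361.29563316965886), np.float64(215.24343117622823)) [ 0.56  -0.066  0.067] z -0.10038300470169122 off 0.018158509678355014
45 (np.float64(359.5550039064712), np.float64(213.95302037442966)) [ 0.56  -0.06   0.073] z -0.10122213177926694 off 0.001060660171779832
50 (np.float64(357.9534158580446), np.float64(212.27893120462528)) [ 0.56  -0.054  0.079] z -0.10056788995183988 off 0.01604526159914673
```

{"method": "drive_tool", "body": {"steps": [15,0,6,4,0,15,0,6,4,0,15,0,0,0,0,15,0,0,0,0,15,0,0,0,0]}}

```text
clock: 18.03
position: [0.5599, -0.1137, 0.1433]
tool_rot: [-1.571, -0.0, 0.001]
force: [-0.4, -0.8, -2.1]
grip_width: 0.0219
```

{"method": "drive_tool", "body": {"steps": [15,0,0,0,0,15,0,0,0,0,15,0,0,0,0,15,0,0,0,0,15,0,0,0,0]}}

```text
clock: 18.45
position: [0.5598, -0.1139, 0.1432]
tool_rot: [-1.571, 0.0, 0.001]
force: [-1.1, -0.8, -1.9]
grip_width: 0.0217
```

```bash
python3 - <<'E'
from tilt import *
s=monitor.observe(); G=s['position']+[0,0,.005]; print(s['position'],s['qd'].round(4).max(),s['grip_width'],s['force'])
b=cam('side','s10full'); t=cam('top','t10full')
# torch mask in side: bright metallic left of grip; take lens-side blob
h=cv2.cvtColor(b['frame'],cv2.COLOR_RGB2HSV); m=((h[...,1]<40)&(h[...,2]>110)).astype(np.uint8)
pl=[proj(b,G-.095*np.array([0,-np.sin(a),np.cos(a)])) for a in np.radians([35,41,45])]; print('pred lens',np.round(pl,1))
n,l,st,ce=cv2.connectedComponentsWithStats(m); u,v=np.array(proj(b,G-.06*np.array([0,-.66,.75]))).astype(int); k=l[v,u]; print(k,st[k])
pts=np.argwhere(l==k)[:,::-1].astype(np.float32); low=pts[pts[:,1]>=pts[:,1].max()-2].mean(0); left=pts[pts[:,0].argmin()]; print(low,left)
# rows' mid-line fit of the head/barrel
A=onx(b,(low[0]+left[0])/2,(low[1]+left[1])/2,G[0]); w=G-A; th=np.arctan2(-w[1],w[2]); print('lens',A,np.linalg.norm(w),'tilt',np.degrees(th))
ax=w/np.linalg.norm(w); q=np.array([.56,.0125,.002])-A; print('z',q@ax,'off',q-(q@ax)*ax)
tm=(cv2.cvtColor(t['frame'],cv2.COLOR_RGB2HSV)[...,2]);print('weight/petri/tubes roi check done')
cv2.imwrite('pics/s10.png',np.hstack([b['frame'][80:480,150:550],cv2.resize(t['frame'][140:360,160:380],(400,400))])[:,:,::-1])
E
```

```text
[ 0.55979446 -0.11386495  0.14315813] 0.0018 0.021699096890237923 [-1.09446052 -0.82855023 -1.85234451]
pred lens [[359.5 215.3]
 [357.2 214.1]
 [355.7 213. ]]
5 [ 349  140   36   79 1010]
[358.58334 216.75   ] [349. 210.]
lens [ 0.55979446 -0.04040073  0.08321644] 0.0980531265407142 tilt 48.523616486173765
z -0.09342531028225254 off [ 0.00020554 -0.0170962  -0.0193398 ]
weight/petri/tubes roi check done
```

```bash
python3 - <<'E'
from tilt import *
G=monitor.observe()['position']+[0,0,.005]
b=cam('side'); t=cam('top')
h=cv2.cvtColor(b['frame'],cv2.COLOR_RGB2HSV); m=((h[...,1]<40)&(h[...,2]>100)).astype(np.uint8)
n,l,st,ce=cv2.connectedComponentsWithStats(m); u,v=np.array(proj(b,G-.06*np.array([0,-.66,.75]))).astype(int)
k=l[v,u]; M=(l==k); ys=[y for y in range(140,219) if M[y].any()]
print([(y,*np.flatnonzero(M[y])[[0,-1]]) for y in ys if y>=168][::3], ys[-1])
# predicted silhouette of torch for tilt values
C=np.array([.56,.0125,.002])
for th in (36,39,42,45,48):
    a=np.radians(th); ax=np.array([0,-np.sin(a),np.cos(a)]); e1=np.array([1,0,0]); e2=np.cross(ax,e1); L=G-.095*ax
    ring=np.array([proj(b,L+.0135*(np.cos(p)*e1+np.sin(p)*e2)) for p in np.linspace(0,6.28,60)])
    rt=np.array([proj(t,L+.0135*(np.cos(p)*e1+np.sin(p)*e2)) for p in np.linspace(0,6.28,60)])
    q=C-L; print(th,'side: left',ring[:,0].min().round(1),'low',ring[:,1].max().round(1),'top left',rt[:,0].min().round(1),'z',round(q@ax,3),'off',np.linalg.norm(q-(q@ax)*ax).round(3))
g=t['frame'].astype(int)
print(g[252:262:3,335:366].sum(2)//3)
E
```

```text
[(168, np.int64(367), np.int64(384)), (171, np.int64(366), np.int64(384)), (174, np.int64(367), np.int64(384)), (177, np.int64(365), np.int64(384)), (180, np.int64(363), np.int64(376)), (183, np.int64(362), np.int64(373)), (186, np.int64(361), np.int64(374)), (189, np.int64(360), np.int64(372)), (192, np.int64(359), np.int64(371)), (195, np.int64(357), np.int64(370)), (198, np.int64(356), np.int64(369)), (201, np.int64(354), np.int64(368)), (204, np.int64(352), np.int64(367)), (207, np.int64(351), np.int64(366)), (210, np.int64(349), np.int64(366)), (213, np.int64(349), np.int64(364)), (216, np.int64(353), np.int64(363))] 218
36 side: left 352.0 low 217.7 top left 352.0 z -0.098 off 0.016
39 side: left 350.9 low 217.4 top left 350.5 z -0.098 off 0.006
42 side: left 349.8 low 216.9 top left 349.0 z -0.098 off 0.004
45 side: left 348.8 low 216.3 top left 347.7 z -0.098 off 0.014
48 side: left 347.8 low 215.7 top left 346.4 z -0.097 off 0.024
[[236 236 237 237 235 235 237 237 234 233 234 233 219 204 198 200 201 203
  203 205 203 206 205 183 143 108  98 101 103 104 107]
 [235 233 233 235 235 236 236 236 235 235 235 229 217 207 207 208 209 208
  208 207 208 205 185 142 108  97 101 103 103 105 106]
 [236 236 236 236 235 234 234 234 237 239 239 237 226 201 184 180 181 181
  181 180 180 163 126 100  99 101 104 105 105 107 108]
 [238 238 238 238 237 236 237 237 237 238 237 236 237 237 234 221 210 208
  212 221 197 141 103  99 101 104 105 105 106 107 107]]
```

```bash
python3 - <<'E'
from h import *
t0=np.load('top0.npy',allow_pickle=True).item()['frame'].astype(int); t=cam('top')['frame'].astype(int)
for n,(x0,y0,x1,y1) in dict(tubes=(165,240,215,300),beaker=(250,148,288,190),petri=(258,315,293,348),weight=(376,322,398,342),bottle=(358,145,392,188)).items():
    print(n,np.abs(t-t0)[y0:y1,x0:x1].mean().round(1))
print(monitor.observe()['clock'],monitor.observe()['qd'].round(3)); workorder.job_done()
E
```

```text
tubes 6.4
beaker 0.7
petri 0.7
weight 27.6
bottle 0.8
18.7 [-0.001 -0.     0.001 -0.    -0.     0.001 -0.   ]
the job is handed in; nothing more can be done
```

The job is handed in at 18.7 s on the robot's clock. The highlighter is flat in the pen tray and the stopper is in its dish beside the spare. The torch is held over the card. The tool only turns about the vertical, so I tipped the torch by pushing its lens end against the tray's outer wall with a light grip. I then raised the grip to 60 N and moved it over the card.

**Last checks:**
- **Torch:** I put the tilt at about 43° (±3°), with the lens about 98 mm from the card middle. The axis passes about 4–14 mm from that middle, against the 30 mm allowed. The readings disagreed: a cruder one gave 48.5° and about 26 mm off, but I judged it less reliable because it picked the wrong rim points. The arm was still.
- **Highlighter and stopper:** both were seen in place and let go after placing. The last view showed them in place too.
- **Beaker, wash bottle and petri dish:** unchanged in the last top picture.
- **Test tubes:** that area showed a small change (6.4 against 0.7 for the others). It may come from the drawn torch or its shadow, but I had no picture views left to confirm. The tubes looked upright when I lifted the torch out.
- **Brass weight:** that area changed a lot (27.6), probably because the arm covers it from above. It stood unmoved in the last side view, and nothing moved near it after that.

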